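# Start and run the hand nut onto the hinge clamp stud

### The arm

A 6-joint arm with a two-finger parallel gripper is mounted at the origin on the work surface. World frame = base frame: x ahead of the robot, y to its left, z up, the work surface at z = 0. Lengths are in m, angles in rad, forces in N, time in s.
With the tool pointing down it reaches from about 0.325 to 0.9 m from the base axis. Payload 6.1 kg.
Tool frame: the origin (TCP) lies midway between the tips of the shut fingers; the grasp point (between the pads) lies 19 mm behind it; z points along the fingers, y is the line along which they close (so a half turn about z gives the same grasp; the last joint's range is limited). The gripper opens to 85 mm and grips with 20 to 120 N. Pads are 22 mm wide; open, the fingers measure 114 mm over their backs; the gripper's body (76 mm by 85 mm) begins 54 mm behind the grasp point. The pads swing forward as they close: fully open they stand 13 mm farther back than shut.
Start: joints at [-1.271, 0.22, 1.526, -0, 1.395, -0.126], TCP at [0.258, -0.569, 0.192] pointing down, gripper open.
Joint ranges: [-2.98, 2.98], [-0.91, 2.08], [0.09, 2.57], [-1.24, 4.39], [0.2, 2.65], [-2.68, 2.68]. Speed limits (rad/s): [2.57, 2.57, 3.01, 3.14, 3.14, 3.14].

### API

Orientations are given as a unit quaternion [x, y, z, w].
In Python, from plant import monitor, grab_frame, camera_params, arm, finder gives the robot as it stands.
- The arm moves only by the tool jog_arm, never from a script. Its argument "targets" is a list of rows, each an object with "dp": the shift along the world's x, y, z in cm, a list of three; "rotation": the turn, a rotation vector about the world's x, y, z in degrees, a list of three; "fingers": the opening, from -1 (shut) to 1 (fully open). In form: [{"dp": [dx, dy, dz], "rotation": [ax, ay, az], "fingers": fingers}, ...]. A call has 1 to 5 rows; each row is the pose to reach, as a shift and turn from the pose commanded when the call began; what a row does not reach only later rows make up. A row lasts 1/8 s, in which the tool goes at most 62.5 mm and 10.7 degrees, less where a joint would pass 70% of its speed; a pose out of reach is approached as far as the arm can. A call with a gripper value outside its range is refused whole. The fingers move at their own pace and stop on an object; "grip_force" is the grip in N (left out, the last holds). Time passes only in rows, so rows that repeat a pose let the fingers close. It gives the time, the measured TCP pose, the force, the opening and the grip force at its end, in the units of the state.
- monitor.sense(): the state, without advancing time (a new reading comes with each control period).
- grab_frame(name): name is "scene" or "top" or "wrist"; returns (picture, depth): 384x512x3 uint8, red, green, blue; 384x512 float32, m along the optical axis (not along the pixel's ray), 0 where there is no reading.
- camera_params(name): a dict with "K" (3x3 intrinsics, pixels), "world_from_camera" (4x4, takes a point from camera to world coordinates). Camera axes: x right, y up, looking along -z (the intrinsics and any distortion apply to the point x, -y, -z); pixel columns grow to the right and rows downward; lengths in m; the calibration is good to about 2 mm. A picture is of the moment at which its call begins: read the wrist's pose just before it. camera_params takes no time and is no camera call; for the wrist camera it gives the pose at the moment of the call.
- arm.finish_job(): hands the job in; it is judged then, once.
Trained networks look in the newest picture that a camera, given by its name, has taken for a name from the list of things; names that differ only in an ending like _2 or _b are one class to them, and where a whole thing is asked for, a point or a joint stands for the part that bears it (a point fixed in the world has none). Each returns a list of dicts, best first, with "confidence" (0 to 1); they miss things now and then, are a little off and sometimes report something else, mostly with a low value. They report only what shows in the picture. A call takes as long as a camera call. They do not tell look-alikes from the thing itself.
- finder.trace(camera, name): "pixels" (384x512 bool, what is visible of it) and "position" ([column, row] in pixels, amid what is visible of it).
- finder.place_of(camera, name): "position" ([column, row] in pixels: a listed point, or the origin of a listed thing).
The state is a dict: "time": time; "qpos": joint angles; "joint_velocities": joint speeds; "effort": joint torques, N m; "ee_pos": TCP position; "tool_rot": TCP orientation; "contact_force": force on the tool from outside, world axes, zero at the start; "moment": the same for the moment, N m; "gripper_width": finger opening in m; "finger_force": force on a finger pad.
Only numpy, scipy, OpenCV 4.12 (cv2) and the standard library are available. Lean on these libraries where they do the work, as an engineer would, in place of code of your own. Each camera call takes 0.05 s, during which the arm holds its last target. There are 200 camera calls.

### The job

The orange hand nut only sits loosely on top of the clamp's coarse threaded stud and jams if turned clockwise from there: turn it gently backward (anticlockwise from above) until it drops into the thread start, then run it forward (clockwise) until it is snug on the sprung washer, and let go so that it stays tight. Never force the thread, and leave the other things on the shelf alone.

Things in the scene. Friction and masses are not known exactly. Their poses are not given: they have to be found in the camera images.
- wing (a point): Centre of the grip bar on top of the orange plastic hand nut (loose, about 90 g). The bar is an upright slab 12 mm thick (y), 24 mm high (z), 90 mm long (x), so this point is 12 mm below the bar's top and 12 mm above the flat top of the nut's neck. x: along the bar; y: across it (the way to pinch); z: up, the nut's axis.
- nut: The same hand nut; origin at the centre of its skirt's bottom rim, 61 mm below wing, same axes; skirt 46 mm diameter, 16 mm tall, neck above it 33 mm. Right-hand thread, three equal starts: clockwise from above runs it down 18 mm per turn. With the fingers 3 to 5 mm wider than the bar, like a fork, it drops and runs down by its own weight; clamped hard it cannot drop by itself.
- seat (a point): Point on the stud's axis at the nominal height of the sprung washer's face (aluminium disc, 54 mm diameter, 30 N per mm, 0.8 mm travel), 3 mm above the steel plate; z up. Hidden packing puts the washer's true face up to 2 mm higher or lower. The fixed stud stands 42 mm above this point, inside the nut. The nut's rim is 7 to 10 mm above it at the start, 4.5 to 5.4 mm just after the drop.
- thread (a point): Point on the stud's axis, 11 mm above seat, at the thread starts; how these lie around the axis is hidden and varies. Anticlockwise the nut climbs up to 3.5 mm, drops about 5 mm after 15 to 80 degrees, and meets a firm stop at most 16 degrees later. Clockwise before the drop it jams on a stop tooth within 65 degrees. From the anticlockwise stop, 85 to 190 degrees clockwise make it snug.
- clamp: The fixed clamp: wooden block 110 x 110 x 14 mm, dark hinge strap 36 x 200 mm along y, steel plate 70 x 70 mm. Origin at the centre of its underside on the shelf, 26 mm below seat. Its stud is greased and rubber-bushed (twists about 4 N m per rad) and is spoilt by more than 35 N from the nut (about 0.4 N m of turning moment against a stop); 0.1 to 0.2 N m is snug.
- jar: Stainless hinge pin jar, 66 mm diameter, 74 mm tall, pins stick up to 89 mm; origin under its centre, standing on the shelf (shelf top 45 mm above the work surface). Leave alone.
- bottle: Empty amber glass bottle, 60 mm diameter, 150 mm tall, origin under its centre. Leave alone.
- tub: Blue plastic grease tub with flip-top lid, 76 mm diameter, 59 mm tall, origin under its centre. Leave alone.
- dowels: Bundle of short wooden dowels in a metal spring clip, 42 x 110 x 38 mm lying along its y, origin under its centre. Leave alone.
There are look-alikes about, which are no part of the job. Of the things shaped like the nut, the orange one is meant.

How it is judged:
On the way, in this order (a step that is already met when the one before it is completed fails the run):
1. the nut has dropped into the thread start: bottom rim less than 5.8 mm above the seat point (z of nut in the frame of seat between 0.002 and 0.0058 m), for 0.1 s.
2. the nut is run down snug: rim on the washer and pressing on it with more than 2 N (z of nut in the frame of seat below 0.0025 m and contact force between nut and washer above 2 N), for 0.1 s.
At the end, for the whole second after the job is handed in: The nut is screwed down with its rim on the washer and still pressing on it with more than 2 N, upright within 3 degrees, centred on the stud within 4 mm, at rest and released (all of step 2 and horizontal distance between nut and seat below 0.004 m and angle between nut's own z axis and vertical below 0.06 rad and linear speed of nut below 0.01 m/s); the robot touches nothing.
It fails at once if the nut is forced against the stud with more than 35 N (contact force between nut and stud above 35 N).
It fails at once if a bystander is moved by more than 15 mm (distance of any of jar, bottle, tub, dowels from where it was at the start of the episode above 0.015 m).
It also fails if it takes over 72 s, if anything falls off the work surface, if the arm or the gripper's body presses on something with over 40 N, if the wrist force passes 120 N, or if a joint passes its speed limit or range.

## Working session

There is one attempt and no reset: what is moved stays moved. The work goes in short steps, Python scripts to look and compute and a tool call to move; the robot and the scene stay as the last step left them, time stands still between calls to the robot, and variables do not carry over. Pictures are saved under pics/ and viewed, at most 10 in all, crops included, and the job is handed in when it is done.

Besides the shell and the picture viewer there is one more tool, called after ">>>" in YAML: its name, and indented under it one key for each argument. jog_arm: Moves the arm, as the interface text tells. Its arguments: {"type":"object","properties":{"targets":{"type":"array"},"grip_force":{"type":"number"}},"required":["targets"]}

```bash
mkdir -p pics
cat > h.py <<'E'
import numpy as np, cv2
from plant import monitor, grab_frame, camera_params, arm, finder
def w(cam,uv,d,P=None):
    P=P or camera_params(cam);K=P["K"];K=np.array(K)
    p=np.array([(uv[0]-K[0,2])/K[0,0]*d,-(uv[1]-K[1,2])/K[1,1]*d,-d,1])
    return (np.array(P["world_from_camera"])@p)[:3]
def onz(cam,uv,z,P=None):
    a=w(cam,uv,1.,P);b=w(cam,uv,2.,P);return a+(b-a)*(z-a[2])/(b[2]-a[2])
def cloud(cam,D,P=None):
    P=P or camera_params(cam);K=np.array(P["K"]);v,u=np.mgrid[:384,:512]
    p=np.stack([(u-K[0,2])/K[0,0]*D,-(v-K[1,2])/K[1,1]*D,-D,np.ones_like(D)],-1)
    return (p@np.array(P["world_from_camera"]).T)[...,:3]
E
python3 - <<'E'
from h import *
print(monitor.sense())
ims=[]
for c in("scene","top"):
    im,D=grab_frame(c);ims.append(im);C=cloud(c,D)
    cv2.imwrite(f"pics/{c}0.png",im[...,::-1])
    for n in("nut","wing","seat","clamp","jar","bottle","tub","dowels"):
        for r in finder.place_of(c,n)[:3]:
            u,v=r["position"];ui,vi=int(np.clip(u,0,511)),int(np.clip(v,0,383))
            print(c,n,round(r["confidence"],2),np.round([u,v]),np.round(C[vi,ui],3))
E
```

```text
{'time': 0.0, 'qpos': array([-1.27108378e+00,  2.21228155e-01,  1.52759735e+00,  3.88979400e-05,
        1.39468003e+00, -1.26120587e-01]), 'joint_velocities': array([ 2.63166401e-04, -1.20795483e-04,  8.71037305e-05, -8.51967313e-06,
        6.92033945e-04,  3.32731954e-04]), 'effort': array([-5.34750088e-04, -4.96897566e+01, -3.89395595e+01, -1.13352990e-04,
        1.12431654e-02, -1.16126381e-05]), 'ee_pos': array([ 0.25797522, -0.56854626,  0.19130533]), 'tool_rot': array([ 9.77419045e-01,  2.11308058e-01, -6.38381403e-05, -9.54498884e-04]), 'contact_force': array([0.21247454, 0.17158528, 0.35003   ]), 'moment': array([-0.03075269,  0.02615824,  0.00338744]), 'finger_force': 0.0, 'gripper_width': 0.08529411625069991}
scene nut 0.89 [352. 175.] [0.788 0.252 0.022]
scene nut 0.88 [251. 178.] [0.583 0.027 0.105]
scene nut 0.61 [320. 230.] [0.794 0.011 0.04 ]
scene wing 0.82 [252. 163.] [0.579 0.04  0.143]
scene wing 0.67 [357. 161.] [0.791 0.26  0.069]
scene wing 0.64 [318. 220.] [0.78  0.015 0.072]
scene seat 0.73 [252. 182.] [0.586 0.023 0.092]
scene clamp 0.7 [251. 190.] [0.588 
[... 215 characters left out ...]
 dowels 0.62 [152. 271.] [ 0.515 -0.303  0.063]
top nut 0.83 [164. 141.] [0.784 0.263 0.052]
top nut 0.62 [242. 219.] [0.57  0.049 0.131]
top nut 0.51 [251. 148.] [0.774 0.034 0.028]
top wing 0.91 [255. 138.] [0.789 0.023 0.074]
top wing 0.86 [162. 137.] [0.789 0.268 0.072]
top wing 0.79 [243. 212.] [0.582 0.049 0.151]
top seat 0.59 [249. 218.] [0.57  0.034 0.154]
top clamp 0.75 [243. 222.] [0.563 0.047 0.132]
top jar 0.93 [413. 208.] [ 0.602 -0.372  0.119]
top bottle 0.7 [243. 219.] [0.568 0.049 0.129]
top bottle 0.62 [122. 203.] [0.605 0.343 0.132]
top tub 0.77 [145. 240.] [0.516 0.288 0.102]
top dowels 0.91 [375. 248.] [ 0.508 -0.285  0.068]
top dowels 0.44 [242. 218.] [0.57  0.049 0.131]
```

Run:
```python
from h import *
a=cv2.imread("pics/scene0.png");b=cv2.imread("pics/top0.png")
cv2.imwrite("pics/both.png",np.hstack([cv2.resize(a[90:384,120:420],(400,392)),cv2.resize(b[90:290,80:440],(400,222)) if 0 else cv2.copyMakeBorder(cv2.resize(b[90:290,80:440],(400,222)),0,170,0,0,cv2.BORDER_CONSTANT)]))
im,D=grab_frame("top");C=cloud("top",D)
for r in finder.trace("top","nut")[:3]:
    m=r["pixels"];print(r["confidence"],r["position"],m.sum(),np.median(im[m],0))
    P=C[m&(D>0)];z=P[:,2];t=np.percentile(z,97);
    Q=P[(z>t-.010)];Q=Q.astype(np.float32)
    print(t,len(Q),Q[:,:2].mean(0),cv2.minAreaRect(Q[:,:2]))
    hi=[np.linalg.svd(Q[:,:2]-Q[:,:2].mean(0))[2][0]];print(hi)
```

```text
0.83 [241.9, 217.4] 350 [169. 104.  27.]Traceback (most recent call last):
  File "<stdin>", line 9, in <module>
cv2.error: OpenCV(4.12.0) /io/opencv/modules/imgproc/src/convhull.cpp:143: error: (-215:Assertion failed) total >= 0 && (depth == CV_32F || depth == CV_32S) in function 'convexHull'
```

View pics/both.png

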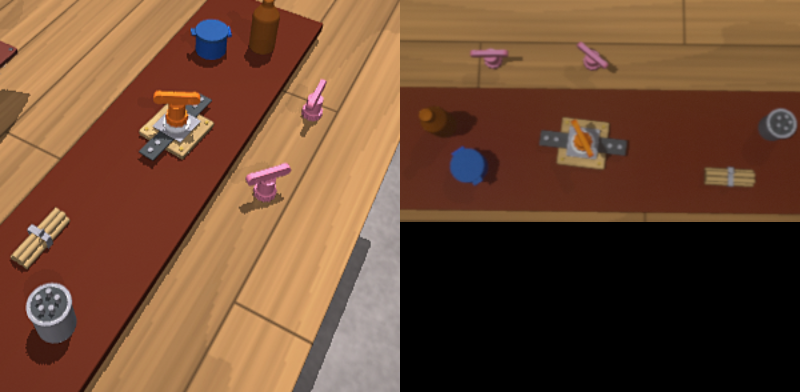

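The orange nut stands on the clamp at top (242,217) and scene (251,178). The look-alikes are the pink nuts on the wood, at top (164,141) and (251,148), and scene (352,175) and (320,230). I choose the orange one.

Run:
```python
from h import *
for c in("top","scene"):
    im,D=grab_frame(c);C=cloud(c,D)
    hsv=cv2.cvtColor(im,cv2.COLOR_RGB2HSV)
    m=(hsv[...,0]<18)&(hsv[...,1]>180)&(hsv[...,2]>110)&(C[...,2]>.125)&(C[...,2]<.17)&(np.hypot(C[...,0]-.575,C[...,1]-.045)<.07)
    P=C[m];print(c,m.sum(),np.percentile(P[:,2],[5,50,95]))
    Q=P[P[:,2]>.143];r=cv2.minAreaRect(Q[:,:2].astype(np.float32));d=np.linalg.svd(Q[:,:2]-Q[:,:2].mean(0),full_matrices=False)[2][0]
    print(len(Q),Q.mean(0),r,"yaw",np.degrees(np.arctan2(d[1],d[0])))
    if c=="top":
        # rays at bar top z
        v,u=np.nonzero(m&(C[...,2]>.143));R=np.array([onz(c,(a,b),.152) for a,b in zip(u,v)])
        print("ray",R.mean(0),cv2.minAreaRect(R[:,:2].astype(np.float32)))
        cv2.imwrite("pics/crop.png",cv2.resize(im[180:260,190:300,::-1],(660,480),interpolation=cv2.INTER_NEAREST))
```

```text
top 212 [0.12680588 0.15049123 0.15530711]
151 [0.5776843  0.04456328 0.15165766] ((0.5787809491157532, 0.044405050575733185), (0.08579554408788681, 0.011924665421247482), 27.759109497070312) yaw -152.94826967041703
ray [0.57764145 0.0445567  0.152     ] ((0.5781069397926331, 0.04395819827914238), (0.08505125343799591, 0.011721132323145866), 27.36284828186035)
scene 344 [0.12699323 0.14373414 0.15199233]
180 [0.57866216 0.04031452 0.14874699] ((0.5775157809257507, 0.041144780814647675), (0.08655160665512085, 0.015250603668391705), 27.444499969482422) yaw 27.971532715903873
```

View pics/crop.png

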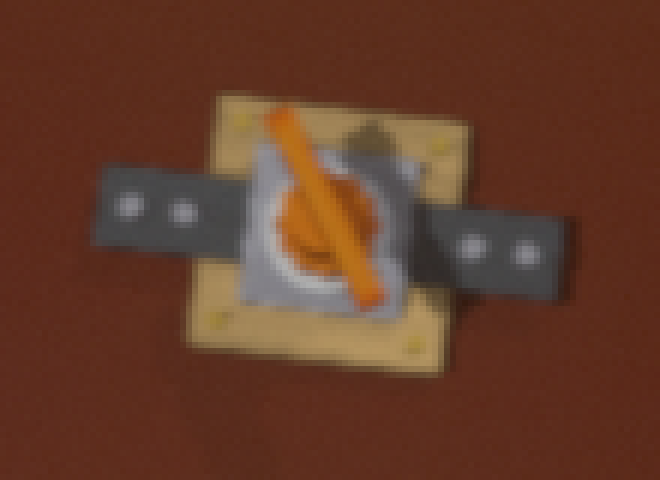

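The crop shows an orange bar running from about (275,110) to (375,300), on the steel plate of the clamp. The bar's yaw is about 27.5° and wing is near (0.578, 0.043, 0.140), which matches the expected height. Approaching now.

>>> jog_arm:
  targets:
    - {"dp": [3, 5.2, 1], "rotation": [0, 0, 1], "fingers": 0}
    - {"dp": [6, 10.4, 2], "rotation": [0, 0, 2], "fingers": -0.3}
    - {"dp": [9, 15.6, 2], "rotation": [0, 0, 3], "fingers": -0.3}
    - {"dp": [12, 20.8, 2], "rotation": [0, 0, 3], "fingers": -0.3}
    - {"dp": [15, 26, 2], "rotation": [0, 0, 3], "fingers": -0.3}
  grip_force: 20

```text
time: 1.72
ee_pos: [0.4089, -0.3076, 0.2128]
tool_rot: [0.972, 0.237, 0.0, 0.0]
contact_force: [0.8, -0.8, -0.6]
gripper_width: 0.03
finger_force: 0.0
```

>>> jog_arm:
  targets:
    - {"dp": [3, 6, 0], "rotation": [0, 0, 0], "fingers": -0.3}
    - {"dp": [6, 12, 0], "rotation": [0, 0, 0], "fingers": -0.3}
    - {"dp": [9, 18, 0], "rotation": [0, 0, 0], "fingers": -0.3}
    - {"dp": [12, 24, 0], "rotation": [0, 0, 0], "fingers": -0.3}
    - {"dp": [14, 28, 0], "rotation": [0, 0, 0], "fingers": -0.3}

```text
time: 2.35
ee_pos: [0.5487, -0.0277, 0.2128]
tool_rot: [0.972, 0.237, 0.0, 0.0]
contact_force: [0.5, -1.0, -0.0]
gripper_width: 0.0299
finger_force: 0.0
```

```bash
cat >> h.py <<'E'
def look(name=None,zlo=.10):
    s=monitor.sense();P=camera_params("wrist");im,D=grab_frame("wrist");C=cloud("wrist",D,P)
    hsv=cv2.cvtColor(im,cv2.COLOR_RGB2HSV)
    m=(hsv[...,0]<18)&(hsv[...,1]>170)&(hsv[...,2]>90)&(D>0)&(np.hypot(C[...,0]-.578,C[...,1]-.043)<.065)&(C[...,2]>.06)&(C[...,2]<.18)
    if name: cv2.imwrite(f"pics/{name}.png",im[...,::-1])
    return s,im,D,C,m
E
python3 - <<'E'
from h import *
s,im,D,C,m=look("w1")
P=C[m];print(m.sum(),np.histogram(P[:,2],np.arange(.07,.17,.004)))
zt=np.percentile(P[:,2],98);print("ztop",zt)
Q=P[P[:,2]>zt-.006];print(len(Q),Q.mean(0),cv2.minAreaRect(Q[:,:2].astype(np.float32)))
E
```

```text
741 (array([  0,   0,   0,   3,   1,   4,  80,   8,  11,   9,  13,  13,  10,
        17, 186,  29,  26,  36,  55,  76, 160,   0,   0,   0]), array([0.07 , 0.074, 0.078, 0.082, 0.086, 0.09 , 0.094, 0.098, 0.102,
       0.106, 0.11 , 0.114, 0.118, 0.122, 0.126, 0.13 , 0.134, 0.138,
       0.142, 0.146, 0.15 , 0.154, 0.158, 0.162, 0.166]))
ztop 0.15273362206034755
222 [0.57021328 0.03618374 0.15071388] ((0.5771187543869019, 0.04363531619310379), (0.08461826294660568, 0.012205062434077263), 27.39581871032715)
```

View pics/w1.png

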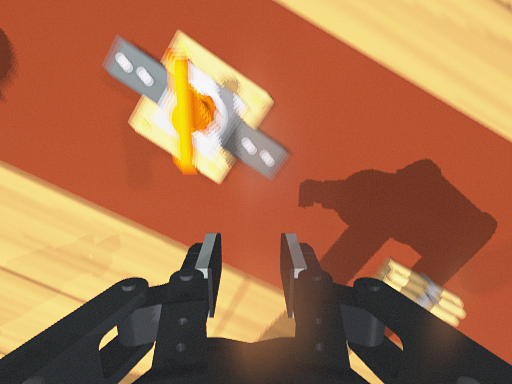

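>>> jog_arm:
  targets:
    - {"dp": [1.5, 3.6, 0], "rotation": [0, 0, 0], "fingers": -0.3}
    - {"dp": [2.85, 7.1, 0], "rotation": [0, 0, 0], "fingers": -0.3}
    - {"dp": [2.85, 7.1, -3.5], "rotation": [0, 0, 0], "fingers": -0.3}
    - {"dp": [2.85, 7.1, -6], "rotation": [0, 0, 0], "fingers": -0.3}
    - {"dp": [2.85, 7.1, -6], "rotation": [0, 0, 0], "fingers": -0.3}

```text
time: 3.02
ee_pos: [0.5744, 0.0416, 0.1499]
tool_rot: [0.972, 0.237, -0.002, -0.001]
contact_force: [-0.0, -0.1, 0.2]
gripper_width: 0.0299
finger_force: 0.0
```

Run:
```python
from h import *
s,im,D,C,m=look("w2")
print(s["ee_pos"],s["contact_force"],s["moment"],s["qpos"])
P=C[m];print(m.sum());zt=np.percentile(P[:,2],98);print("ztop",zt)
Q=P[P[:,2]>zt-.006];print(len(Q),Q.mean(0),cv2.minAreaRect(Q[:,:2].astype(np.float32)))
```

```text
[0.57442769 0.04156337 0.14992134] [-0.02282879 -0.07530655  0.21564016] [0.01354924 0.06114603 0.03817772] [-6.46732790e-02  1.42049749e-01  1.69728247e+00  1.96571144e-06
  1.30735297e+00  1.02766853e+00]
1286
ztop 0.15366355604382842
921 [0.56537171 0.0376932  0.15238444] ((0.5711079835891724, 0.040743447840213776), (0.07004475593566895, 0.01189313642680645), 27.89828109741211)
```

View pics/w2.png

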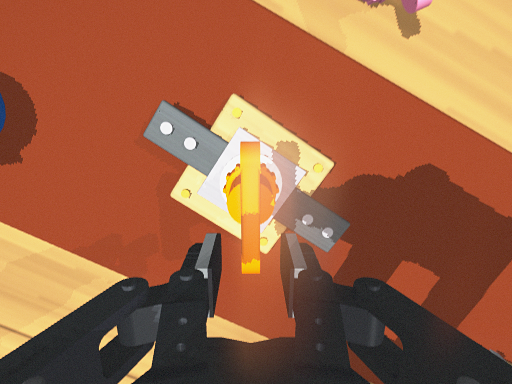

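The bar (column 250) lies midway between the fingertips (columns 208 and 295) and parallel to the pads. Descending and narrowing the fingers to a fork.

>>> jog_arm:
  targets:
    - {"dp": [0, 0, -0.8], "rotation": [0, 0, 0], "fingers": -0.3}
    - {"dp": [0, 0, -1.7], "rotation": [0, 0, 0], "fingers": -0.5}
    - {"dp": [0, 0, -1.7], "rotation": [0, 0, 0], "fingers": -0.625}
    - {"dp": [0, 0, -1.7], "rotation": [0, 0, 0], "fingers": -0.625}
    - {"dp": [0, 0, -1.7], "rotation": [0, 0, 0], "fingers": -0.625}

```text
time: 3.7
ee_pos: [0.5767, 0.0413, 0.1358]
tool_rot: [0.972, 0.237, 0.0, 0.0]
contact_force: [0.5, 1.0, -0.1]
gripper_width: 0.0162
finger_force: 0.0
```

```bash
cat > st.py <<'E'
from h import *
import sys
s,im,D,C,m=look(sys.argv[1] if len(sys.argv)>1 else None)
R=s["tool_rot"];print("t",s["time"],"ee",np.round(s["ee_pos"],4),"F",np.round(s["contact_force"],2),"M",np.round(s["moment"],3),"w",s["gripper_width"],"q6",s["qpos"][5],"yaw",np.degrees(2*np.arctan2(R[1],R[0])),"ff",s["finger_force"])
hsv=cv2.cvtColor(im,cv2.COLOR_RGB2HSV)
m=(hsv[...,0]<28)&(hsv[...,1]>170)&(hsv[...,2]>90)&(D>0)&(np.hypot(C[...,0]-.577,C[...,1]-.0435)<.055)&(C[...,2]>.12)&(C[...,2]<.18)
P=C[m];z=P[:,2]
print(len(z),"ztop",np.percentile(z,[50,80,95]))
Q=P[z>np.percentile(z,95)-.006];print(len(Q),cv2.minAreaRect(Q[:,:2].astype(np.float32)))
E
python3 st.py w3
```

```text
t 3.7 ee [0.5767 0.0413 0.1358] F [ 0.52  1.   -0.1 ] M [-0.013  0.001 -0.035] w 0.016242346510083116 q6 1.0277120689006136 yaw 27.398216582300112 ff 0.0
3275 ztop [0.15202869 0.15283149 0.15342475]
2301 ((0.5794245600700378, 0.04277637600898743), (0.08448212593793869, 0.015796026214957237), 27.657133102416992)
```

>>> jog_arm:
  targets:
    - {"dp": [0.15, 0.1, 0], "rotation": [0, 0, 4], "fingers": -0.625}
    - {"dp": [0.15, 0.1, 0], "rotation": [0, 0, 8], "fingers": -0.625}
    - {"dp": [0.15, 0.1, 0], "rotation": [0, 0, 12], "fingers": -0.625}
    - {"dp": [0.15, 0.1, 0], "rotation": [0, 0, 16], "fingers": -0.625}
    - {"dp": [0.15, 0.1, 0], "rotation": [0, 0, 20], "fingers": -0.625}

```text
time: 4.38
ee_pos: [0.5781, 0.0423, 0.1357]
tool_rot: [0.915, 0.403, 0.0, 0.0]
contact_force: [-0.2, 0.3, -0.6]
gripper_width: 0.0163
finger_force: 0.0
```

```bash
python3 st.py w4
```

```text
t 4.375 ee [0.5781 0.0423 0.1357] F [-0.24  0.28 -0.63] M [ 0.038  0.004 -0.018] w 0.016253437848586 q6 0.6783074840575718 yaw 47.527973615070906 ff 0.0
2729 ztop [0.15192828 0.15279422 0.15338866]
1815 ((0.5788767337799072, 0.044574636965990067), (0.08366107940673828, 0.012165888212621212), 28.094213485717773)
```

View pics/w4.png

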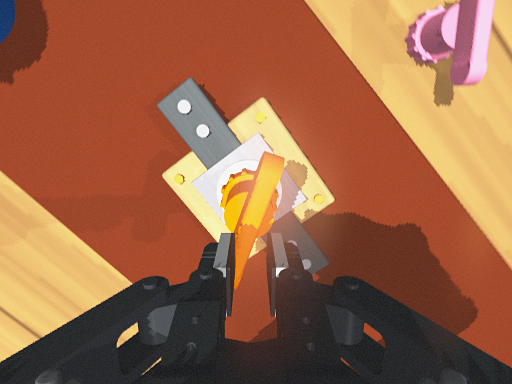

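Run:
```python
import cv2
a=cv2.imread("pics/w4.png")[130:330,170:350];cv2.imwrite("pics/w4z.png",cv2.resize(a,(540,600)))
```

```text
(no output)
```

View pics/w4z.png

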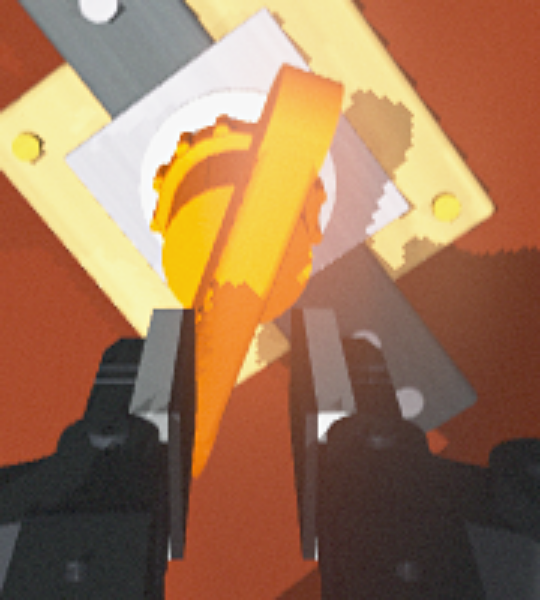

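Run:
```python
from h import *
s,im,D,C,m=look()
P=camera_params("wrist");W=np.array(P["world_from_camera"]);print("cam",W[:3,3],"fwd",-W[:3,2])
for u,v in[(222,236),(230,236),(230,260),(230,290),(275,236),(283,236),(242,240),(250,225),(240,260),(237,270),(275,160)]:
    print(u,v,np.round(C[v,u],4))
K=np.array(P["K"])
for p in [s["ee_pos"],s["ee_pos"]+[0,0,.019]]:
    c=np.linalg.inv(W)@np.r_[p,1];print(K[0,0]*c[0]/-c[2]+K[0,2],-K[1,1]*c[1]/-c[2]+K[1,2])
```

```text
cam [0.62700197 0.09538348 0.31854563] fwd [-0.19075638 -0.2061084  -0.95975587]
222 236 [0.576  0.0601 0.1841]
230 236 [0.579  0.0577 0.1847]
230 260 [0.5798 0.0564 0.2071]
230 290 [0.5734 0.049  0.2131]
275 236 [0.5945 0.0431 0.1839]
283 236 [ 0.5717 -0.0072  0.0669]
242 240 [0.5709 0.0419 0.1523]
250 225 [0.5808 0.0458 0.1525]
240 260 [0.5614 0.0333 0.1528]
237 270 [0.5556 0.0298 0.1531]
275 160 [0.616  0.0636 0.1466]
250.51457009358202 221.38170993623416
250.48346528739705 233.56600851008417
```

Run:
```python
from h import *
im,D=grab_frame("scene");C=cloud("scene",D)
K=np.array(camera_params("scene")["K"]);W=np.array(camera_params("scene")["world_from_camera"])
for dz in(0,.019,.05,.073):
    c=np.linalg.inv(W)@np.r_[.578,.0423,.1357+dz,1];print(dz,K[0,0]*c[0]/-c[2]+K[0,2],-K[1,1]*c[1]/-c[2]+K[1,2])
P=C[...,2];sel=(np.hypot(C[...,0]-.578,C[...,1]-.042)<.04)&(P>.13)
for v in range(110,185,3):
    u=np.nonzero(sel[v])[0]
    if len(u):print(v,u.min(),u.max(),[(k,*np.round(C[v,k],3),*im[v,k]) for k in u[::6]])
cv2.imwrite("pics/s5.png",cv2.resize(im[80:230,160:345,::-1],(740,600),interpolation=cv2.INTER_CUBIC))
```

```text
0 252.32405084637568 164.35324515887032
0.019 252.34919211464995 159.04912330434215
0.05 252.3917188769744 150.07713641065553
0.073 252.42454423947947 143.15188026421552
110 236 269 [(np.int64(236), np.float64(0.553), np.float64(0.013), np.float64(0.319), np.uint8(40), np.uint8(31), np.uint8(25)), (np.int64(242), np.float64(0.572), np.float64(0.007), np.float64(0.331), np.uint8(25), np.uint8(28), np.uint8(30)), (np.int64(248), np.float64(0.589), np.float64(0.004), np.float64(0.34), np.uint8(27), np.uint8(30), np.uint8(32)), (np.int64(254), np.float64(0.599), np.float64(0.012), np.float64(0.338), np.uint8(32), np.uint8(33), np.uint8(37)), (np.int64(260), np.float64(0.609), np.float64(0.021), np.float64(0.336), np.uint8(23), np.uint8(25), np.uint8(28)), (np.int64(266), np.float64(0.615), np.float64(0.037), np.float64(0.327), np.uint8(22), np.uint8(22), np.uint8(23))]
113 236 268 [(np.int64(236), np.float64(0.551), np.float64(0.016), np.float64(0.307), np.uint8(115), np.uint8(87), np.uint8(62)), (np.int64(242), np.float64(0.574), np.float64(0.004), np.float64(0.325), np.uint8(25), np.ui
[... 6176 characters left out ...]
61), np.float64(0.6), np.float64(0.048), np.float64(0.144), np.uint8(164), np.uint8(79), np.uint8(27)), (np.int64(267), np.float64(0.613), np.float64(0.056), np.float64(0.143), np.uint8(148), np.uint8(71), np.uint8(23))]
167 242 267 [(np.int64(242), np.float64(0.557), np.float64(0.026), np.float64(0.13), np.uint8(141), np.uint8(65), np.uint8(21)), (np.int64(251), np.float64(0.579), np.float64(0.035), np.float64(0.133), np.uint8(148), np.uint8(71), np.uint8(23)), (np.int64(257), np.float64(0.592), np.float64(0.042), np.float64(0.133), np.uint8(152), np.uint8(74), np.uint8(23)), (np.int64(263), np.float64(0.604), np.float64(0.051), np.float64(0.132), np.uint8(165), np.uint8(76), np.uint8(18))]
```

View pics/s5.png

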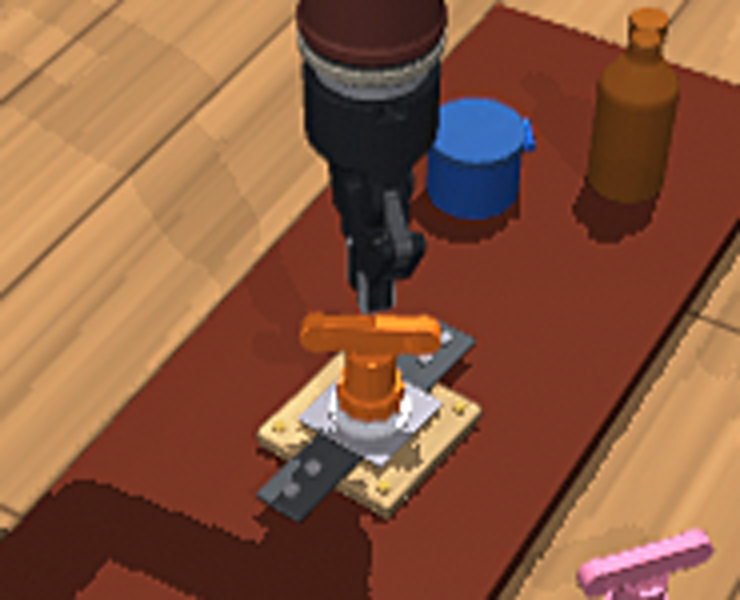

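The scene crop shows the fingertips at about (375,305), well above the bar top at (375,320). Depth puts the tips at z≈0.183, although the TCP reads 0.136. So the real tips sit about 47 mm higher than reported. I'll turn back to the bar's yaw, open, and go lower in checked steps.

>>> jog_arm:
  targets:
    - {"dp": [0, 0, 0], "rotation": [0, 0, -10], "fingers": -0.3}
    - {"dp": [0, 0, 0], "rotation": [0, 0, -20], "fingers": -0.3}
    - {"dp": [0, 0, -1.5], "rotation": [0, 0, -20], "fingers": -0.3}
    - {"dp": [0, 0, -3], "rotation": [0, 0, -20], "fingers": -0.3}
    - {"dp": [0, 0, -3], "rotation": [0, 0, -20], "fingers": -0.3}

```text
time: 5.15
ee_pos: [0.576, 0.0424, 0.1027]
tool_rot: [0.971, 0.238, -0.002, -0.001]
contact_force: [0.1, 0.1, -1.0]
gripper_width: 0.03
finger_force: 0.0
```

```bash
cat >> st.py <<'E'
f=np.array([np.cos(a:=2*np.arctan2(R[1],R[0])),np.sin(a)])
d=C[...,:2]-s["ee_pos"][:2];al=d@f;ac=d@np.array([-f[1],f[0]])
g=(D>0)&(np.abs(ac)<.035)&(np.abs(al)<.016)&(C[...,2]>s["ee_pos"][2]+.02)&(hsv[...,1]<140)
for sd in(1,-1):
    q=g&(ac*sd>0);zz=C[q][:,2]
    if len(zz):print("tip side",sd,len(zz),np.percentile(zz,[1,3,10]),"across",np.median(ac[q]))
E
python3 st.py w5
```

```text
t 5.15 ee [0.576  0.0424 0.1027] F [ 0.07  0.07 -1.04] M [-0.016 -0.008  0.011] w 0.029990845010996792 q6 1.028086346975583 yaw 27.485803415131496 ff 0.0
4509 ztop [0.15207723 0.15283394 0.15340443]
3210 ((0.5809946656227112, 0.04032693803310394), (0.08454788476228714, 0.021571937948465347), 27.724748611450195)
tip side 1 5378 [0.14797846 0.15218917 0.16270034] across 0.016983655861931762
tip side -1 4285 [0.14987332 0.15467869 0.16655138] across -0.019719466145821773
```

>>> jog_arm:
  targets:
    - {"dp": [0, 0, -0.7], "rotation": [0, 0, 0], "fingers": -0.3}
    - {"dp": [0, 0, -1.3], "rotation": [0, 0, 0], "fingers": -0.5}
    - {"dp": [0, 0, -1.3], "rotation": [0, 0, 0], "fingers": -0.625}
    - {"dp": [0, 0, -1.3], "rotation": [0, 0, 0], "fingers": -0.625}
    - {"dp": [0, 0, -1.3], "rotation": [0, 0, 0], "fingers": -0.625}

```text
time: 5.82
ee_pos: [0.5782, 0.0423, 0.0927]
tool_rot: [0.972, 0.237, 0.0, 0.0]
contact_force: [0.3, -0.1, 0.8]
gripper_width: 0.0158
finger_force: 0.0
```

```bash
python3 st.py w6
```

```text
t 5.825 ee [0.5782 0.0423 0.0927] F [ 0.34 -0.05  0.85] M [-0.014  0.004  0.025] w 0.015768206996691563 q6 1.0296379064862342 yaw 27.3981434059224 ff 0.0
4429 ztop [0.15232581 0.15293687 0.15346958]
3801 ((0.5800293684005737, 0.042057398706674576), (0.08508683741092682, 0.017607461661100388), 27.72699737548828)
tip side 1 6504 [0.14136443 0.14635405 0.15897832] across 0.01803064577994393
tip side -1 5323 [0.14098371 0.1459696  0.15975163] across -0.024508001243225407
```

View pics/w6.png

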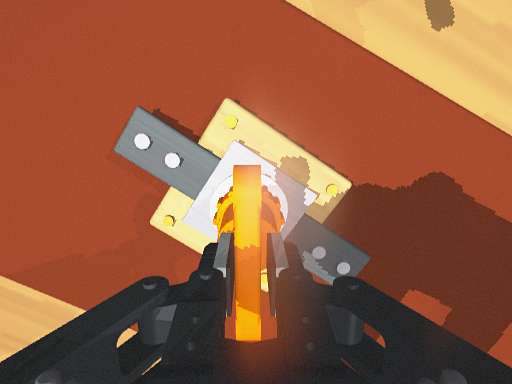

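The bar (column 247) is now between the pads (columns 230 and 270). Now turning backward.

>>> jog_arm:
  targets:
    - {"dp": [0, 0, -0.3], "rotation": [0, 0, 4], "fingers": -0.625}
    - {"dp": [0, 0, -0.3], "rotation": [0, 0, 8], "fingers": -0.625}
    - {"dp": [0, 0, -0.3], "rotation": [0, 0, 12], "fingers": -0.625}
    - {"dp": [0, 0, -0.3], "rotation": [0, 0, 16], "fingers": -0.625}
    - {"dp": [0, 0, -0.3], "rotation": [0, 0, 20], "fingers": -0.625}

```text
time: 6.5
ee_pos: [0.5781, 0.0426, 0.0897]
tool_rot: [0.915, 0.403, 0.0, -0.0]
contact_force: [-0.4, 1.1, 0.6]
gripper_width: 0.0157
finger_force: 0.9
```

```bash
python3 st.py
```

```text
t 6.5 ee [0.5781 0.0426 0.0897] F [-0.44  1.15  0.64] M [0.21  0.036 0.018] w 0.015736650682133153 q6 0.6783054300415001 yaw 47.528928931829896 ff 0.9125632904033409
4330 ztop [0.15275443 0.15333648 0.15386192]
3739 ((0.5813819169998169, 0.042562030255794525), (0.07817693799734116, 0.01621890999376774), 37.230045318603516)
tip side 1 6898 [0.13745996 0.14267189 0.15642379] across 0.01720038393173246
tip side -1 5710 [0.14069035 0.14880774 0.16700478] across -0.021003621050288024
```

>>> jog_arm:
  targets:
    - {"dp": [0, 0, 0], "rotation": [0, 0, 1.6], "fingers": -0.625}
    - {"dp": [0, 0, 0], "rotation": [0, 0, 3.2], "fingers": -0.625}
    - {"dp": [0, 0, 0], "rotation": [0, 0, 4.8], "fingers": -0.625}
    - {"dp": [0, 0, 0], "rotation": [0, 0, 6.4], "fingers": -0.625}
    - {"dp": [0, 0, 0], "rotation": [0, 0, 8], "fingers": -0.625}

```text
time: 7.18
ee_pos: [0.578, 0.0424, 0.0895]
tool_rot: [0.885, 0.466, 0.0, 0.0]
contact_force: [-0.7, 0.7, 2.1]
gripper_width: 0.0162
finger_force: 1.7
```

```bash
python3 st.py
```

```text
t 7.175 ee [0.578  0.0424 0.0895] F [-0.68  0.69  2.06] M [ 0.261  0.101 -0.03 ] w 0.01622736290897392 q6 0.5392459365722664 yaw 55.49641839507587 ff 1.6553072792157764
4364 ztop [0.15298065 0.15358223 0.15416255]
3751 ((0.5815436244010925, 0.04310455173254013), (0.07925643026828766, 0.01596321165561676), 44.9943733215332)
tip side 1 6966 [0.1371671  0.14260751 0.15708213] across 0.01718688792122705
tip side -1 5763 [0.14014123 0.14736272 0.16674079] across -0.020508813882891892
```

>>> jog_arm:
  targets:
    - {"dp": [0, 0, 0], "rotation": [0, 0, 1.6], "fingers": -0.625}
    - {"dp": [0, 0, 0], "rotation": [0, 0, 3.2], "fingers": -0.625}
    - {"dp": [0, 0, 0], "rotation": [0, 0, 4.8], "fingers": -0.625}
    - {"dp": [0, 0, 0], "rotation": [0, 0, 6.4], "fingers": -0.625}
    - {"dp": [0, 0, 0], "rotation": [0, 0, 8], "fingers": -0.625}

```text
time: 7.85
ee_pos: [0.5781, 0.0424, 0.0897]
tool_rot: [0.85, 0.526, 0.0, 0.0]
contact_force: [-0.9, 2.5, 4.5]
gripper_width: 0.0159
finger_force: 3.1
```

```bash
python3 st.py
```

```text
t 7.85 ee [0.5781 0.0424 0.0897] F [-0.85  2.55  4.54] M [ 0.422  0.19  -0.067] w 0.015900727760825153 q6 0.3995174535659617 yaw 63.50180697689697 ff 3.1094749076873995
4346 ztop [0.1532704  0.15384132 0.15439848]
3736 ((0.5811795592308044, 0.043288882821798325), (0.0770963728427887, 0.015645651146769524), 53.11760711669922)
tip side 1 6985 [0.13732998 0.14299341 0.15770632] across 0.017102181482843874
tip side -1 6013 [0.14123556 0.14863607 0.16694603] across -0.01923945471920537
```

>>> jog_arm:
  targets:
    - {"dp": [0, 0, 0.05], "rotation": [0, 0, 1.6], "fingers": -0.61}
    - {"dp": [0, 0, 0.1], "rotation": [0, 0, 3.2], "fingers": -0.61}
    - {"dp": [0, 0, 0.1], "rotation": [0, 0, 4.8], "fingers": -0.61}
    - {"dp": [0, 0, 0.1], "rotation": [0, 0, 6.4], "fingers": -0.61}
    - {"dp": [0, 0, 0.1], "rotation": [0, 0, 8], "fingers": -0.61}

```text
time: 8.52
ee_pos: [0.5778, 0.0422, 0.0903]
tool_rot: [0.812, 0.584, -0.0, -0.0]
contact_force: [0.1, 1.5, 1.9]
gripper_width: 0.0167
finger_force: 1.3
```

```bash
python3 st.py
```

```text
t 8.525 ee [0.5778 0.0422 0.0903] F [0.1  1.53 1.9 ] M [ 0.253  0.028 -0.036] w 0.016713346843767064 q6 0.2597925834534904 yaw 71.50486185209806 ff 1.3050086414295947
4332 ztop [0.15375456 0.15436752 0.15491112]
3695 ((0.5810723304748535, 0.043636150658130646), (0.07806359976530075, 0.01601303555071354), 60.237060546875)
tip side 1 6966 [0.13862659 0.1437026  0.15834168] across 0.017284273065266392
tip side -1 6229 [0.14053158 0.14677898 0.1661434 ] across -0.01804908354039822
```

>>> jog_arm:
  targets:
    - {"dp": [0, 0, 0.02], "rotation": [0, 0, 1.6], "fingers": -0.61}
    - {"dp": [0, 0, 0.04], "rotation": [0, 0, 3.2], "fingers": -0.61}
    - {"dp": [0, 0, 0.05], "rotation": [0, 0, 4.8], "fingers": -0.61}
    - {"dp": [0, 0, 0.05], "rotation": [0, 0, 6.4], "fingers": -0.61}
    - {"dp": [0, 0, 0.05], "rotation": [0, 0, 8], "fingers": -0.61}

```text
time: 9.2
ee_pos: [0.5778, 0.0422, 0.0908]
tool_rot: [0.769, 0.639, -0.0, -0.0]
contact_force: [1.8, 1.6, 0.3]
gripper_width: 0.0168
finger_force: 0.5
```

```bash
python3 st.py
```

```text
t 9.2 ee [0.5778 0.0422 0.0908] F [1.82 1.65 0.27] M [ 0.105 -0.017 -0.033] w 0.016754528431182174 q6 0.12022056323047549 yaw 79.50183128266646 ff 0.5118753602437209
4245 ztop [0.15425285 0.15490164 0.15546656]
3597 ((0.5801598429679871, 0.04176846146583557), (0.07354007661342621, 0.015962809324264526), 68.11944580078125)
tip side 1 6976 [0.13946253 0.14434376 0.15896626] across 0.017293971518823524
tip side -1 6149 [0.14054568 0.14648495 0.16331556] across -0.018437681675661084
```

>>> jog_arm:
  targets:
    - {"dp": [0, 0, 0.02], "rotation": [0, 0, 1.6], "fingers": -0.61}
    - {"dp": [0, 0, 0.04], "rotation": [0, 0, 3.2], "fingers": -0.61}
    - {"dp": [0, 0, 0.05], "rotation": [0, 0, 4.8], "fingers": -0.61}
    - {"dp": [0, 0, 0.05], "rotation": [0, 0, 6.4], "fingers": -0.61}
    - {"dp": [0, 0, 0.05], "rotation": [0, 0, 8], "fingers": -0.61}

```text
time: 9.88
ee_pos: [0.5779, 0.0423, 0.0915]
tool_rot: [0.722, 0.692, 0.0, 0.0]
contact_force: [0.6, 0.6, 0.9]
gripper_width: 0.017
finger_force: 0.4
```

```bash
python3 st.py
```

```text
t 9.875 ee [0.5779 0.0423 0.0915] F [0.6  0.65 0.86] M [ 0.078  0.041 -0.004] w 0.017009563111772236 q6 -0.019402535290352473 yaw 87.50510391623794 ff 0.4438305514486274
4199 ztop [0.15464454 0.15524728 0.15582779]
3546 ((0.58029705286026, 0.04081365093588829), (0.07036860287189484, 0.01650264859199524), 75.86187744140625)
tip side 1 6966 [0.13986754 0.1450276  0.15952299] across 0.01736775882426659
tip side -1 5974 [0.1411309  0.14698849 0.16350053] across -0.01885324934314011
```

>>> jog_arm:
  targets:
    - {"dp": [0, 0, 0.02], "rotation": [0, 0, 1.6], "fingers": -0.61}
    - {"dp": [0, 0, 0.04], "rotation": [0, 0, 3.2], "fingers": -0.61}
    - {"dp": [0, 0, 0.05], "rotation": [0, 0, 4.8], "fingers": -0.61}
    - {"dp": [0, 0, 0.05], "rotation": [0, 0, 6.4], "fingers": -0.61}
    - {"dp": [0, 0, 0.05], "rotation": [0, 0, 8], "fingers": -0.61}

```text
time: 10.55
ee_pos: [0.578, 0.0423, 0.0919]
tool_rot: [0.672, 0.74, 0.0, 0.0]
contact_force: [0.3, -0.4, 0.3]
gripper_width: 0.0165
finger_force: 0.4
```

```bash
python3 st.py
```

```text
t 10.55 ee [0.578  0.0423 0.0919] F [ 0.33 -0.39  0.34] M [ 0.036  0.061 -0.   ] w 0.01653251188457823 q6 -0.1589748938300806 yaw 95.50046565826113 ff 0.4439058206116897
4144 ztop [0.15502131 0.15561226 0.15619527]
3511 ((0.5806587934494019, 0.040232859551906586), (0.06982576847076416, 0.016858752816915512), 83.96859741210938)
tip side 1 7002 [0.14029001 0.14525161 0.15938079] across 0.017487636557401532
tip side -1 5792 [0.14149524 0.14708588 0.16309853] across -0.019372580488191297
```

>>> jog_arm:
  targets:
    - {"dp": [0, 0, 0.02], "rotation": [0, 0, 1.6], "fingers": -0.61}
    - {"dp": [0, 0, 0.04], "rotation": [0, 0, 3.2], "fingers": -0.61}
    - {"dp": [0, 0, 0.04], "rotation": [0, 0, 4.8], "fingers": -0.61}
    - {"dp": [0, 0, 0.04], "rotation": [0, 0, 6.4], "fingers": -0.61}
    - {"dp": [0, 0, 0.04], "rotation": [0, 0, 8], "fingers": -0.61}

```text
time: 11.22
ee_pos: [0.5779, 0.0423, 0.0923]
tool_rot: [0.619, 0.785, -0.0, 0.0]
contact_force: [0.4, -0.4, 0.9]
gripper_width: 0.0167
finger_force: 0.1
```

```bash
python3 st.py
```

```text
t 11.225 ee [0.5779 0.0423 0.0923] F [ 0.39 -0.42  0.89] M [ 0.027  0.003 -0.038] w 0.016737057941693948 q6 -0.29864377937078357 yaw 103.50373206689903 ff 0.09820337465498596
4105 ztop [0.15502274 0.15563366 0.15622402]
3466 ((0.5807908177375793, 0.04101217910647392), (0.016757015138864517, 0.07106902450323105), 1.44539213180542)
tip side 1 7050 [0.14069935 0.14588976 0.16001081] across 0.01750199847414971
tip side -1 5679 [0.14161337 0.14697086 0.16270385] across -0.019704155069298325
```

>>> jog_arm:
  targets:
    - {"dp": [0, 0, 0], "rotation": [0, 0, 1.4], "fingers": -0.61}
    - {"dp": [0, 0, 0], "rotation": [0, 0, 2.8], "fingers": -0.61}
    - {"dp": [0, 0, 0], "rotation": [0, 0, 4.2], "fingers": -0.61}
    - {"dp": [0, 0, 0], "rotation": [0, 0, 5.6], "fingers": -0.61}
    - {"dp": [0, 0, 0], "rotation": [0, 0, 7], "fingers": -0.61}

```text
time: 11.9
ee_pos: [0.5779, 0.0423, 0.0923]
tool_rot: [0.57, 0.822, -0.0, -0.0]
contact_force: [-0.7, -0.2, -0.0]
gripper_width: 0.0166
finger_force: 0.0
```

```bash
python3 st.py
```

```text
t 11.9 ee [0.5779 0.0423 0.0923] F [-0.66 -0.19 -0.03] M [0.02  0.024 0.045] w 0.016600583575386678 q6 -0.4205478817652339 yaw 110.48740551986576 ff 0.028607107615243876
3596 ztop [0.14983501 0.15043893 0.15098791]
2984 ((0.581328809261322, 0.03593827784061432), (0.017025936394929886, 0.06762376427650452), 9.805423736572266)
tip side 1 7142 [0.14063039 0.14534836 0.15943233] across 0.017173722205154104
tip side -1 6005 [0.14070426 0.14642    0.16261323] across -0.018577786100395236
```

Dropped by 5.2 mm, with the bar now at about 100°. Running forward with the fork.

>>> jog_arm:
  targets:
    - {"dp": [0, 0, -0.3], "rotation": [0, 0, 0], "fingers": -0.61}
    - {"dp": [0, 0, -0.6], "rotation": [0, 0, -5], "fingers": -0.61}
    - {"dp": [0, 0, -0.6], "rotation": [0, 0, -11], "fingers": -0.61}
    - {"dp": [0, 0, -0.6], "rotation": [0, 0, -16], "fingers": -0.61}
    - {"dp": [0, 0, -0.6], "rotation": [0, 0, -20], "fingers": -0.61}

```text
time: 12.58
ee_pos: [0.5778, 0.0423, 0.0861]
tool_rot: [0.706, 0.709, -0.0, -0.0]
contact_force: [-0.6, 0.3, 0.5]
gripper_width: 0.0165
finger_force: 0.1
```

>>> jog_arm:
  targets:
    - {"dp": [0, 0, 0], "rotation": [0, 0, -5], "fingers": -0.61}
    - {"dp": [0, 0, -0.05], "rotation": [0, 0, -11], "fingers": -0.61}
    - {"dp": [0, 0, -0.1], "rotation": [0, 0, -17], "fingers": -0.61}
    - {"dp": [0, 0, -0.15], "rotation": [0, 0, -23], "fingers": -0.61}
    - {"dp": [0, 0, -0.15], "rotation": [0, 0, -29], "fingers": -0.61}

```text
time: 13.2
ee_pos: [0.5778, 0.0422, 0.0848]
tool_rot: [0.861, 0.509, -0.0, 0.0]
contact_force: [-1.3, -0.8, 0.4]
gripper_width: 0.0165
finger_force: 0.8
```

```bash
python3 st.py
```

```text
t 13.2 ee [0.5778 0.0422 0.0848] F [-1.32 -0.78  0.39] M [-0.079  0.207  0.027] w 0.016458063320192586 q6 0.4398821633572461 yaw 61.18986052776644 ff 0.7738195489582722
5331 ztop [0.14840432 0.14905806 0.14960018]
4619 ((0.5803233981132507, 0.046246424317359924), (0.08189888298511505, 0.019996702671051025), 67.92212677001953)
tip side 1 6821 [0.13442411 0.14026705 0.15429384] across 0.017407937373995784
tip side -1 6115 [0.12967027 0.13575964 0.15169491] across -0.018795469020398158
```

>>> jog_arm:
  targets:
    - {"dp": [0, 0, 0], "rotation": [0, 0, -5], "fingers": -0.61}
    - {"dp": [0, 0, -0.05], "rotation": [0, 0, -10], "fingers": -0.61}
    - {"dp": [0, 0, -0.1], "rotation": [0, 0, -15], "fingers": -0.61}
    - {"dp": [0, 0, -0.15], "rotation": [0, 0, -20], "fingers": -0.61}
    - {"dp": [0, 0, -0.15], "rotation": [0, 0, -25], "fingers": -0.61}

```text
time: 13.88
ee_pos: [0.5775, 0.0424, 0.0835]
tool_rot: [0.95, 0.312, -0.0, -0.0]
contact_force: [-2.8, -0.1, 2.4]
gripper_width: 0.0163
finger_force: 1.8
```

```bash
python3 st.py
```

```text
t 13.875 ee [0.5775 0.0424 0.0835] F [-2.83 -0.09  2.36] M [-0.     0.416  0.02 ] w 0.016337530075504317 q6 0.8738365917081112 yaw 36.33083209732886 ff 1.7632704871357419
5403 ztop [0.14703492 0.14774277 0.14828059]
4594 ((0.5810743570327759, 0.045706819742918015), (0.08145972341299057, 0.019125275313854218), 42.75629806518555)
tip side 1 6800 [0.13302626 0.13839523 0.15201905] across 0.01712146293325247
tip side -1 6037 [0.13177692 0.13712467 0.15222358] across -0.019489529139601964
```

>>> jog_arm:
  targets:
    - {"dp": [0, 0, 0], "rotation": [0, 0, -2], "fingers": -0.61}
    - {"dp": [0, 0, -0.03], "rotation": [0, 0, -4], "fingers": -0.61}
    - {"dp": [0, 0, -0.05], "rotation": [0, 0, -6], "fingers": -0.61}
    - {"dp": [0, 0, -0.05], "rotation": [0, 0, -8], "fingers": -0.61}
    - {"dp": [0, 0, -0.05], "rotation": [0, 0, -10], "fingers": -0.61}

```text
time: 14.55
ee_pos: [0.5775, 0.0424, 0.0829]
tool_rot: [0.974, 0.228, -0.0, -0.0]
contact_force: [-3.6, 0.7, 5.0]
gripper_width: 0.0165
finger_force: 2.7
```

```bash
python3 st.py
```

```text
t 14.55 ee [0.5775 0.0424 0.0829] F [-3.56  0.74  4.99] M [0.094 0.768 0.058] w 0.01654339308018438 q6 1.0481330482629836 yaw 26.342844616140944 ff 2.7173527074046433
5444 ztop [0.14645597 0.14719763 0.14783596]
4617 ((0.5824281573295593, 0.043229732662439346), (0.08193236589431763, 0.017394516617059708), 37.45313262939453)
tip side 1 6555 [0.13238617 0.13739736 0.15037577] across 0.017696767635381156
tip side -1 5312 [0.13088789 0.13594682 0.14963171] across -0.023753514192618917
```

>>> jog_arm:
  targets:
    - {"dp": [-0.05, 0, 0], "rotation": [0, 0, -1.6], "fingers": -0.61}
    - {"dp": [-0.05, 0, 0], "rotation": [0, 0, -3.2], "fingers": -0.61}
    - {"dp": [-0.05, 0, 0], "rotation": [0, 0, -4.8], "fingers": -0.61}
    - {"dp": [-0.05, 0, 0], "rotation": [0, 0, -6.4], "fingers": -0.61}
    - {"dp": [-0.05, 0, 0], "rotation": [0, 0, -8], "fingers": -0.61}

```text
time: 15.22
ee_pos: [0.5776, 0.0423, 0.0826]
tool_rot: [0.987, 0.159, 0.0, 0.0]
contact_force: [-0.2, 0.9, 0.4]
gripper_width: 0.0165
finger_force: 0.5
```

```bash
python3 st.py w7
```

```text
t 15.225 ee [0.5776 0.0423 0.0826] F [-0.18  0.85  0.42] M [ 0.089  0.168 -0.002] w 0.016478411820625188 q6 1.1885480018540793 yaw 18.290644262801088 ff 0.49143895754241385
5437 ztop [0.14620378 0.14687439 0.14751289]
4640 ((0.5824176669120789, 0.042514316737651825), (0.08155523240566254, 0.017598239704966545), 27.88137435913086)
tip side 1 6489 [0.13204737 0.13679211 0.14981618] across 0.017751943562331913
tip side -1 5156 [0.13050909 0.13525156 0.1486425 ] across -0.024855821981464833
```

>>> jog_arm:
  targets:
    - {"dp": [0, 0, 0], "rotation": [0, 0, -1.6], "fingers": -0.61}
    - {"dp": [0, 0, -0.02], "rotation": [0, 0, -3.2], "fingers": -0.61}
    - {"dp": [0, 0, -0.04], "rotation": [0, 0, -4.8], "fingers": -0.61}
    - {"dp": [0, 0, -0.04], "rotation": [0, 0, -6.4], "fingers": -0.61}
    - {"dp": [0, 0, -0.04], "rotation": [0, 0, -8], "fingers": -0.61}

```text
time: 15.9
ee_pos: [0.5773, 0.0424, 0.0824]
tool_rot: [0.996, 0.09, -0.0, -0.0]
contact_force: [-1.0, 1.2, 0.3]
gripper_width: 0.0165
finger_force: 0.6
```

```bash
python3 st.py
```

```text
t 15.9 ee [0.5773 0.0424 0.0824] F [-1.03  1.2   0.29] M [0.146 0.161 0.095] w 0.016456830305658043 q6 1.328194587726709 yaw 10.287846517702922 ff 0.6022732582641765
5574 ztop [0.14605173 0.14673005 0.14745687]
4758 ((0.5819385647773743, 0.04283192753791809), (0.08047530055046082, 0.021279921755194664), 16.242794036865234)
tip side 1 6484 [0.131816   0.13683669 0.14969663] across 0.017592202849303525
tip side -1 5075 [0.13046203 0.13487439 0.14833904] across -0.02556509109462794
```

```bash
cat > mz.py <<'E'
from h import *
r=[]
for i in range(5):
    im,D=grab_frame("wrist");s=monitor.sense();r.append(np.r_[s["contact_force"],s["moment"]])
r=np.array(r);print(s["time"],np.round(r.mean(0),3),"Mz",np.round(r[:,5],3),"ff",s["finger_force"])
E
python3 mz.py; python3 st.py
```

```text
16.2 [-0.759  0.889  0.879  0.165  0.1    0.014] Mz [-0.025 -0.009  0.057  0.03   0.017] ff 0.5699571396689862
t 16.2 ee [0.5774 0.0424 0.0824] F [-0.68  0.75  1.16] M [0.156 0.103 0.017] w 0.016666645220311204 q6 1.32614512199176 yaw 10.40814028508355 ff 0.5699571396689862
5576 ztop [0.14606116 0.14671939 0.14744715]
4765 ((0.5817503929138184, 0.04299197345972061), (0.08161067962646484, 0.020970884710550308), 16.186038970947266)
tip side 1 6465 [0.13180809 0.13691829 0.1497679 ] across 0.017571633948422438
tip side -1 5030 [0.13035211 0.13537387 0.14827655] across -0.025808623618716307
```

>>> jog_arm:
  targets:
    - {"dp": [0, 0, 0], "rotation": [0, 0, -1.6], "fingers": -0.61}
    - {"dp": [0, 0, -0.02], "rotation": [0, 0, -3.2], "fingers": -0.61}
    - {"dp": [0, 0, -0.04], "rotation": [0, 0, -4.8], "fingers": -0.61}
    - {"dp": [0, 0, -0.04], "rotation": [0, 0, -6.4], "fingers": -0.61}
    - {"dp": [0, 0, -0.04], "rotation": [0, 0, -8], "fingers": -0.61}

```text
time: 16.88
ee_pos: [0.5773, 0.0425, 0.0821]
tool_rot: [1.0, 0.02, -0.0, -0.0]
contact_force: [-2.1, 1.7, 4.1]
gripper_width: 0.0168
finger_force: 2.2
```

```bash
sed -i '$a Q=P[np.abs(z-np.percentile(z,75))<.0015];d=Q[:,:2]-Q[:,:2].mean(0);v=np.linalg.svd(d,full_matrices=False)[2][0];print("pca yaw",np.degrees(np.arctan2(v[1],v[0]))%180,"nz",len(Q))' st.py; python3 mz.py; python3 st.py
```

```text
17.125 [-2.902  2.71   4.054  0.49   0.498  0.046] Mz [0.034 0.051 0.041 0.07  0.036] ff 2.6402592728845775
t 17.125 ee [0.5774 0.0425 0.0821] F [-1.63  2.67  4.05] M [0.519 0.493 0.036] w 0.016694712793799887 q6 1.4657981230213253 yaw 2.407515564402676 ff 2.6402592728845775
5690 ztop [0.14586879 0.14653911 0.14734921]
4826 ((0.5815392136573792, 0.04270445182919502), (0.08093566447496414, 0.020700283348560333), 8.230552673339844)
tip side 1 6414 [0.13162764 0.1363982  0.14951213] across 0.017482289997936912
tip side -1 4912 [0.12982482 0.1342882  0.14706144] across -0.026262311048482
pca yaw 12.786697137855867 nz 3985
```

>>> jog_arm:
  targets:
    - {"dp": [0, 0, 0], "rotation": [0, 0, -1.5], "fingers": -0.61}
    - {"dp": [0, 0, 0], "rotation": [0, 0, -3], "fingers": -0.61}
    - {"dp": [0, 0, 0], "rotation": [0, 0, -4.5], "fingers": -0.61}
    - {"dp": [0, 0, 0], "rotation": [0, 0, -6], "fingers": -0.61}
    - {"dp": [0, 0, 0], "rotation": [0, 0, -6], "fingers": -0.61}

```text
time: 17.8
ee_pos: [0.5773, 0.0425, 0.0821]
tool_rot: [0.999, -0.032, -0.0, -0.0]
contact_force: [-3.3, 2.6, 5.4]
gripper_width: 0.0165
finger_force: 3.1
```

```bash
python3 mz.py; python3 st.py
```

```text
18.05 [-3.517  3.383  5.008  0.575  0.643  0.052] Mz [ 0.06   0.025 -0.008  0.061  0.124] ff 3.1455720162557554
t 18.05 ee [0.5773 0.0425 0.082 ] F [-3.07  3.57  5.64] M [0.608 0.644 0.124] w 0.016772554593428246 q6 1.5716872657258805 yaw -3.6612767680635185 ff 3.1455720162557554
5675 ztop [0.14581946 0.14648989 0.14728062]
4833 ((0.5816232562065125, 0.04064783453941345), (0.08134245872497559, 0.018556440249085426), 6.644106864929199)
tip side 1 6386 [0.13155925 0.13655073 0.14902513] across 0.017552821115281298
tip side -1 4869 [0.12966486 0.13386365 0.14662456] across -0.026728422312216386
pca yaw 6.662073306128349 nz 3994
```

>>> jog_arm:
  targets:
    - {"dp": [-0.05, 0.05, 0.05], "rotation": [0, 0, -1.5], "fingers": -0.61}
    - {"dp": [-0.05, 0.05, 0.05], "rotation": [0, 0, -3], "fingers": -0.61}
    - {"dp": [-0.05, 0.05, 0.05], "rotation": [0, 0, -4.5], "fingers": -0.61}
    - {"dp": [-0.05, 0.05, 0.05], "rotation": [0, 0, -6], "fingers": -0.61}
    - {"dp": [-0.05, 0.05, 0.05], "rotation": [0, 0, -6], "fingers": -0.61}

```text
time: 18.73
ee_pos: [0.5769, 0.0427, 0.0824]
tool_rot: [0.996, -0.084, 0.0, 0.0]
contact_force: [-0.0, 1.0, 0.1]
gripper_width: 0.0166
finger_force: 0.6
```

```bash
python3 mz.py; python3 st.py
```

```text
18.975 [-0.26   1.273 -0.1    0.155  0.067  0.012] Mz [ 0.039  0.028 -0.015  0.008 -0.001] ff 0.4577854508534074
t 18.975 ee [0.5769 0.0427 0.0824] F [-0.04  1.38  0.  ] M [ 0.112  0.043 -0.001] w 0.016461268682504616 q6 1.676108339162515 yaw -9.597917196857031 ff 0.4577854508534074
5695 ztop [0.14606822 0.14675157 0.14765595]
4860 ((0.5812050700187683, 0.039938345551490784), (0.08054524660110474, 0.019386254251003265), 1.6336997747421265)
tip side 1 6422 [0.13206772 0.13696082 0.1495564 ] across 0.017367536863223787
tip side -1 4801 [0.13023744 0.13434313 0.14708162] across -0.027338628942256464
pca yaw 1.4318551701193485 nz 4006
```

>>> jog_arm:
  targets:
    - {"dp": [0, 0, 0], "rotation": [0, 0, -1.5], "fingers": -0.61}
    - {"dp": [0, 0, 0], "rotation": [0, 0, -3], "fingers": -0.61}
    - {"dp": [0, 0, 0], "rotation": [0, 0, -4.5], "fingers": -0.61}
    - {"dp": [0, 0, 0], "rotation": [0, 0, -6], "fingers": -0.61}
    - {"dp": [0, 0, 0], "rotation": [0, 0, -7], "fingers": -0.61}

```text
time: 19.65
ee_pos: [0.5768, 0.0429, 0.0824]
tool_rot: [0.989, -0.145, -0.0, -0.0]
contact_force: [-0.7, 1.3, -1.6]
gripper_width: 0.0163
finger_force: 1.2
```

```bash
python3 mz.py; python3 st.py
```

```text
19.9 [-0.391  1.084 -0.849  0.192  0.083  0.033] Mz [0.014 0.062 0.032 0.032 0.024] ff 0.8863753470594959
t 19.9 ee [0.5768 0.0429 0.0824] F [-0.53  1.18 -0.69] M [0.185 0.122 0.024] w 0.016876096429983722 q6 1.7982613006627088 yaw -16.596846185449536 ff 0.8863753470594959
5626 ztop [0.14605182 0.14672899 0.1476888 ]
4806 ((0.5810993909835815, 0.039668988436460495), (0.019135553389787674, 0.08087874203920364), 85.17694854736328)
tip side 1 6428 [0.13201007 0.13694625 0.14961005] across 0.017287176917542314
tip side -1 4831 [0.13003808 0.13404622 0.14630935] across -0.02702383398557178
pca yaw 175.02524943861403 nz 3969
```

>>> jog_arm:
  targets:
    - {"dp": [0, 0, 0], "rotation": [0, 0, -1.6], "fingers": -0.61}
    - {"dp": [0, 0, -0.02], "rotation": [0, 0, -3.2], "fingers": -0.61}
    - {"dp": [0, 0, -0.02], "rotation": [0, 0, -4.8], "fingers": -0.61}
    - {"dp": [0, 0, -0.02], "rotation": [0, 0, -6.4], "fingers": -0.61}
    - {"dp": [0, 0, -0.02], "rotation": [0, 0, -8], "fingers": -0.61}

```text
time: 20.58
ee_pos: [0.5768, 0.043, 0.0823]
tool_rot: [0.977, -0.214, -0.0, -0.0]
contact_force: [-1.6, 2.7, -1.0]
gripper_width: 0.0167
finger_force: 3.0
```

```bash
python3 mz.py; python3 st.py
```

```text
20.825 [-0.716  2.578 -0.667  0.416  0.191  0.069] Mz [0.098 0.02  0.073 0.093 0.061] ff 2.1389889484271407
t 20.825 ee [0.5768 0.0429 0.0822] F [-0.5   2.69 -0.61] M [0.458 0.218 0.061] w 0.016711436417272112 q6 1.9378817682840785 yaw -24.595342880793424 ff 2.1389889484271407
5646 ztop [0.14590881 0.14659856 0.15147637]
3713 ((0.5783190131187439, 0.03798554837703705), (0.02248147875070572, 0.07587943971157074), 77.36039733886719)
tip side 1 6375 [0.13165663 0.13658177 0.14944466] across 0.017268907212071156
tip side -1 4870 [0.129803   0.13355266 0.14580374] across -0.027106231162869664
pca yaw 167.49747606730756 nz 3899
```

>>> jog_arm:
  targets:
    - {"dp": [0, 0, 0], "rotation": [0, 0, -1], "fingers": -0.61}
    - {"dp": [0, 0, -0.02], "rotation": [0, 0, -2], "fingers": -0.61}
    - {"dp": [0, 0, -0.02], "rotation": [0, 0, -3], "fingers": -0.61}
    - {"dp": [0, 0, -0.02], "rotation": [0, 0, -4], "fingers": -0.61}
    - {"dp": [0, 0, -0.02], "rotation": [0, 0, -5], "fingers": -0.61}

```text
time: 21.5
ee_pos: [0.5768, 0.0429, 0.0821]
tool_rot: [0.967, -0.256, -0.0, -0.0]
contact_force: [-1.6, 2.9, 1.5]
gripper_width: 0.0166
finger_force: 4.3
```

```bash
python3 mz.py; python3 st.py
```

```text
21.75 [-2.11   4.045  0.415  0.652  0.347  0.113] Mz [0.109 0.096 0.112 0.086 0.163] ff 3.5587393640571463
t 21.75 ee [0.5768 0.0429 0.0821] F [-2.04  3.71  0.3 ] M [0.643 0.377 0.163] w 0.017092851546256036 q6 2.0252006994696976 yaw -29.59657428909452 ff 3.5587393640571463
5578 ztop [0.14576021 0.14645313 0.15014255]
4425 ((0.5789369940757751, 0.03886851295828819), (0.02008584700524807, 0.07794651389122009), 72.7994384765625)
tip side 1 6387 [0.13158492 0.13687163 0.14965715] across 0.017202047170692007
tip side -1 4932 [0.1298274  0.13366659 0.14536543] across -0.02686818368420334
pca yaw 162.75963309480753 nz 3879
```

>>> jog_arm:
  targets:
    - {"dp": [0, 0, 0], "rotation": [0, 0, -1], "fingers": -0.61}
    - {"dp": [0, 0, -0.02], "rotation": [0, 0, -2], "fingers": -0.61}
    - {"dp": [0, 0, -0.02], "rotation": [0, 0, -3], "fingers": -0.61}
    - {"dp": [0, 0, -0.02], "rotation": [0, 0, -4], "fingers": -0.61}
    - {"dp": [0, 0, -0.02], "rotation": [0, 0, -5], "fingers": -0.61}

```text
time: 22.42
ee_pos: [0.5768, 0.043, 0.082]
tool_rot: [0.955, -0.298, -0.0, -0.0]
contact_force: [-3.4, 4.9, 1.6]
gripper_width: 0.0166
finger_force: 6.2
```

```bash
python3 mz.py; python3 st.py
```

```text
22.675 [-2.032  4.766  1.371  0.751  0.464  0.163] Mz [0.222 0.111 0.181 0.156 0.146] ff 5.475600500794826
t 22.675 ee [0.5769 0.043  0.082 ] F [-1.42  4.92  1.75] M [0.718 0.461 0.146] w 0.016788071426454127 q6 2.1131781043091 yaw -34.63516849765806 ff 5.475600500794826
5551 ztop [0.14565439 0.14634955 0.14973076]
4480 ((0.5786694288253784, 0.03865860402584076), (0.02037881128489971, 0.07884570956230164), 68.08354187011719)
tip side 1 6410 [0.13175159 0.13689788 0.14946963] across 0.0171904939859367
tip side -1 5055 [0.12965703 0.13357299 0.14563806] across -0.026486042791205408
pca yaw 158.00454207523993 nz 3860
```

>>> jog_arm:
  targets:
    - {"dp": [0, 0, 0], "rotation": [0, 0, -1], "fingers": -0.61}
    - {"dp": [0, 0, 0], "rotation": [0, 0, -2], "fingers": -0.61}
    - {"dp": [0, 0, 0], "rotation": [0, 0, -2], "fingers": -0.61}
    - {"dp": [0, 0, 0], "rotation": [0, 0, -2], "fingers": -0.61}
    - {"dp": [0, 0, 0], "rotation": [0, 0, -2], "fingers": -0.61}

```text
time: 23.35
ee_pos: [0.5768, 0.043, 0.082]
tool_rot: [0.949, -0.314, -0.0, -0.0]
contact_force: [-2.2, 3.9, 1.7]
gripper_width: 0.0166
finger_force: 6.2
```

```bash
python3 mz.py
```

```text
23.6 [-2.714  4.458  0.425  0.765  0.423  0.19 ] Mz [0.177 0.171 0.161 0.235 0.207] ff 6.225261977815535
```

>>> jog_arm:
  targets:
    - {"dp": [0, 0, 0], "rotation": [0, 0, 4], "fingers": -0.5}
    - {"dp": [0, 0, 0], "rotation": [0, 0, 8], "fingers": -0.3}
    - {"dp": [0, 0, 0], "rotation": [0, 0, 10], "fingers": -0.2}
    - {"dp": [0, 0, 0], "rotation": [0, 0, 10], "fingers": -0.2}
    - {"dp": [0, 0, 0.5], "rotation": [0, 0, 10], "fingers": -0.2}

```text
time: 24.22
ee_pos: [0.5766, 0.0425, 0.0867]
tool_rot: [0.973, -0.231, -0.0, 0.0]
contact_force: [0.1, -0.4, 0.4]
gripper_width: 0.0346
finger_force: 0.0
```

```bash
python3 mz.py; python3 st.py w8
```

```text
24.475 [ 0.118 -0.038  0.085  0.007 -0.    -0.006] Mz [-0.001 -0.013  0.001 -0.003 -0.014] ff 0.0
t 24.475 ee [0.577  0.0428 0.0871] F [0.35 0.54 0.9 ] M [ 0.005  0.014 -0.014] w 0.03406228537437744 q6 1.9731360301924106 yaw -26.613527880523645 ff 0.0
5171 ztop [0.14535636 0.14612681 0.14674808]
3726 ((0.5758013725280762, 0.037469156086444855), (0.025208428502082825, 0.08579856157302856), 66.4954833984375)
tip side 1 4999 [0.13301652 0.13676829 0.146077  ] across 0.018980607693185915
tip side -1 3485 [0.13379067 0.1373653  0.14699302] across -0.02212084800250506
pca yaw 158.2406705447082 nz 3249
```

Snug at 0.19 N·m, and the bar held its angle when the fingers opened. Lifting clear.

>>> jog_arm:
  targets:
    - {"dp": [0, 0, 2], "rotation": [0, 0, 0], "fingers": -0.2}
    - {"dp": [0, 0, 5], "rotation": [0, 0, 0], "fingers": -0.2}
    - {"dp": [0, 0, 8], "rotation": [0, 0, 0], "fingers": -0.2}
    - {"dp": [0, 0, 8], "rotation": [0, 0, 0], "fingers": -0.2}
    - {"dp": [0, 0, 8], "rotation": [0, 0, 0], "fingers": -0.2}

```text
time: 25.15
ee_pos: [0.5768, 0.0428, 0.167]
tool_rot: [0.973, -0.23, 0.0, 0.0]
contact_force: [-0.2, -0.3, -0.6]
gripper_width: 0.0345
finger_force: 0.0
```

```bash
python3 st.py w9
```

```text
t 25.15 ee [0.5768 0.0428 0.167 ] F [-0.18 -0.33 -0.65] M [-0.017  0.009  0.016] w 0.0345024055329988 q6 1.9729234620875251 yaw -26.60016243525178 ff 0.0
1386 ztop [0.14524576 0.14612929 0.14666583]
996 ((0.5780308246612549, 0.04368935897946358), (0.011978130787611008, 0.08606882393360138), 66.44415283203125)
tip side 1 5441 [0.21394343 0.21760751 0.22760447] across 0.01814230625761092
tip side -1 4850 [0.2165854  0.22162056 0.23452997] across -0.018292643878701886
pca yaw 160.09452481373953 nz 854
```

View pics/w9.png

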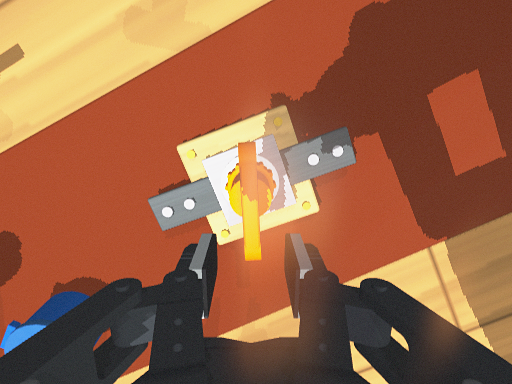

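The picture shows the nut upright and centred on the stud, with the bar from (247,145) to (252,258). The fingers are well clear, and the bar's angle and height are unchanged.

```bash
python3 -c "
from plant import arm
print(arm.finish_job())"
```

```text
the job is handed in; nothing more can be done
None
```

I turned the orange nut back until it dropped into the thread, ran it down to about 0.19 N·m on the washer, released it and handed the job in; the nut held its place after release, but the result of the judging was not shown to me.

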